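# Charge the pressure filter with its hand pump

### The job

Two identical pressure-filter units stand on the lab bench; one is charged already (its indicator pin stands tall), the other is not. On the one that is not, press the sprung plunger right down with the fingertips and let it come fully up again, over and over, until its indicator pin has popped fully out, level with the little gauge post beside it; then give no further stroke and take the hand away. Pump only: do not touch the pins, and leave the charged unit and all the things standing about alone.

Things in the scene. Friction and masses are not known exactly. Their poses are not given: they have to be found in the camera images.
- unit_a: The unit still to be charged, left or right, bolted down. Origin: on the bench under the centre of its dark steel pump block, 72 (x) x 132 (y) x 110 mm high; z up. Base plate x -45 to +110 mm, y +-68 mm; steel filter pot 62 mm wide, 82 mm high at x = +76 mm. At x = 0: plunger at y = -32 mm, indicator pin at y = +32 mm, thin fixed brass gauge post (7 mm wide, top 161 mm above the bench) at y = +54 mm.
- cap_a (a point): Centre of the flat top of unit A's plunger cap; moves with the plunger. The cap is black, round, 32 mm wide (flat top 28 mm); with the plunger up its top is 162 mm above the bench.
- plunger_a (a joint): How far unit A's plunger is pressed down, m: 0 fully up, 0.022 at its bottom stop. A spring returns it: 5 N at the top, 13 N at the bottom. It works the pin on the way up: a stroke of 19 mm or more, let fully up, raises the pin by 5 to 15 mm; short strokes do little or nothing. Two to five full strokes are usual.
- pin_a (a joint): How far unit A's indicator pin is out, m: starts between 0 and 0.020, fully out at 0.045, where its top is level with the gauge post; the last stroke raises it by a clear 10 mm or more. Between strokes it stays where it is.
- pintop_a (a point): Centre of the top of unit A's indicator pin, a plain steel rod 12 mm wide; 116 mm above the bench at joint value 0, 161 mm when fully out.
- unit_b: The other unit, of the same build as unit A and bolted down as well, already charged: leave it alone. Origin and axes as for unit A.
- plunger_b (a joint): How far unit B's plunger is pressed down, m (0 up, 0.022 down). To be left alone.
- pintop_b (a point): Top of unit B's indicator pin, which stands fully out, 161 mm above the bench.
- sprayer: White spray bottle with a black trigger head, 62 mm wide, 180 mm high, loose; origin at the centre of its underside. Stands in the row between the units.
- jar: Jar with steel lid, 64 mm wide, 85 mm high, loose; origin under its centre. In the row between the units.
- tube_rack: Green tube rack 80 x 52 x 45 mm with tubes that stand up to 57 mm, loose; origin under its centre. In the row between the units.
- phone: Black telephone 72 x 150 x 9 mm lying flat near the robot, loose; origin under its centre.
- marker: Marker pen 112 mm long, 13 mm thick, lying near the robot, loose; origin under its centre.
- beaker: Clear beaker 66 mm wide, 85 mm high, loose, beyond the units; origin under its centre.

How it is judged:
On the way, in this order (a step that is already met when the one before it is completed fails the run):
1. the plunger of the uncharged unit is pressed down (18 mm or more) (value of joint plunger_a above 0.018 m).
2. its indicator pin is fully out and the plunger is up again (value of joint pin_a above 0.042 m and value of joint plunger_a below 0.003 m), for 0.1 s.
At the end, for the whole second after the job is handed in: unit A's pin is fully out (at least 42 mm of 45), its plunger is up (within 3 mm) and unit B's plunger is up (all of step 2 and value of joint plunger_b below 0.003 m); the robot touches nothing.
It fails at once if another stroke is given (plunger pressed more than 12 mm) after the pin is fully out (value of joint pin_a above 0.042 m and value of joint plunger_a above 0.012 m).
It fails at once if the robot touches or pulls unit A's indicator pin (over 0.5 N) (contact force between pin_a_c0 and the fingers above 0.5 N or contact force between pin_a_c0 and the arm above 0.5 N).
It fails at once if the charged unit is pumped (plunger over 4 mm) or pushed at (over 3 N) (value of joint plunger_b above 0.004 m or contact force between unit_b and the fingers above 3 N or contact force between unit_b and the arm above 3 N).
It fails at once if a thing standing about is moved by more than 20 mm or lifted (distance of any of sprayer, jar, tube_rack, phone, marker, beaker from where it was at the start of the episode above 0.02 m).
It also fails if it takes over 45 s, if anything falls off the work surface, if the arm or the gripper's body presses on something with over 40 N, if the wrist force passes 120 N, or if a joint passes its speed limit or range.

### The arm

A 6-joint arm with a two-finger parallel gripper is mounted at the origin on the work surface. World frame = base frame: x ahead of the robot, y to its left, z up, the work surface at z = 0. Lengths are in m, angles in rad, forces in N, time in s.
With the tool pointing down it reaches from about 0.35 to 0.875 m from the base axis. Payload 4.2 kg.
Tool frame: the origin (TCP) lies on the front face of the gripper's body, between the roots of the fingers; the fingertips stand manip.finger_overhang ahead of it and the grasp point (between the pads) lies 54 mm ahead of it (manip.finger_overhang is the distance from the TCP to the fingertips, in m); z points along the fingers, y is the direction in which the jaws open and shut (so a half turn about z gives the same grasp; the last joint's range is limited). The gripper opens to 85 mm and grips with 20 to 120 N. Pads are 22 mm wide; open, the fingers measure 114 mm over their backs; the gripper's body (76 mm by 85 mm) begins 54 mm behind the grasp point. The pads swing forward as they close: fully open they stand 13 mm farther back than shut.
Start: joints at [1.461, 0.385, 0.008, 0, -1.194, -0.259], TCP at [0.225, 0.583, 0.304] pointing down, gripper open.
Joint ranges: [-3.14, 3.14], [-1.21, 2.06], [-1.07, 1.41], [-3.16, 2.05], [-2.99, -0.16], [-3.1, 3.1]. Speed limits (rad/s): [2.79, 2.79, 3.14, 3.14, 3.14, 3.14].

### API

Orientations are given as a unit quaternion [x, y, z, w].
In Python, from plant import manip, hand, kin, sensors, optics gives the robot as it stands. The module is installed in compiled form; this text tells all that it offers. Calls block until the motion is done:
- manip.move_to(position, orientation): joint-space move of the TCP to a pose.
- manip.move_linear(position, orientation=None, feed=0.15, until_force=None): straight line of the TCP; orientation=None keeps the orientation; feed is the mean speed in m/s. With until_force (N) it stops when the force on the tool has changed by that much, and returns True; else False.
- manip.move_joints(angles): joint-space move.
- hand.release() and hand.gripper_close(strength=None): open the fingers fully, or close them until they stop; strength is the grip in N (None keeps the last).
- manip.pause(seconds).
- kin.solve_ik(position, orientation): joint angles nearest the present ones, or None.
- sensors.sense(): the state.
- optics.get_image(name): name is "scene" or "top" or "wrist"; returns the picture (420x560x3 uint8, red, green, blue); there is no depth.
- optics.camera_params(name): a dict with "intrinsics" (3x3 intrinsics, pixels), "R" (3x3) and "t" (3): a world point X has camera coordinates R X + t. Camera axes: x right, y down, z forward; pixel columns grow to the right and rows downward; lengths in m; the calibration is good to about 2 mm. A picture is of the moment at which its call begins: read the wrist's pose just before it. camera_params takes no time and is no camera call; for the wrist camera it gives the pose at the moment of the call.
A pose or a line that the arm cannot do raises manip.MotionError and nothing moves.
- manip.finish_job(): hands the job in, once; it reports no verdict.
The state is a dict: "time_s": time; "joint_pos": joint angles; "joint_vel": joint speeds; "effort": joint torques, N m; "tool_pos": TCP position; "tcp_rot": TCP orientation; "contact_force": force on the tool from outside, world axes, zero at the start; "ft_torque": the same for the moment, N m; "grip_width": finger opening in m.
Only numpy, scipy, OpenCV 4.12 (cv2) and the standard library are available. Lean on these libraries where they do the work, as an engineer would, in place of code of your own. Each camera call takes 0.05 s, during which the arm holds its last target. There are 200 camera calls.

## Working session

There is one attempt and no reset: what is moved stays moved. The work goes in short steps, each a Python script; the robot and the scene stay as the last script left them, time stands still between calls to the robot, and variables do not carry over. Pictures are saved under pics/ and viewed, about 8 in all and at most 12, crops included, and the job is handed in when it is done.

```bash
mkdir -p pics
python3 - <<'E'
from plant import manip, hand, kin, sensors, optics
import cv2, numpy as np
for n in ("scene","top"):
    cv2.imwrite(f"pics/{n}0.png", optics.get_image(n)[:,:,::-1])
    p=optics.camera_params(n); print(n,np.round(p["intrinsics"],1).tolist(),np.round(-p["R"].T@p["t"],3),np.round(p["R"],3).tolist())
s=sensors.sense(); print(s["time_s"],s["tool_pos"],s["tcp_rot"],s["grip_width"],manip.finger_overhang)
E
```

```text
scene [[459.5, 0.0, 281.9], [0.0, 459.5, 206.6], [0.0, 0.0, 1.0]] [1.371 0.153 0.835] [[-0.163, 0.987, -0.009], [0.634, 0.097, -0.767], [-0.756, -0.131, -0.641]]
top [[413.0, 0.0, 275.2], [0.0, 413.0, 213.2], [0.0, 0.0, 1.0]] [0.392 0.024 0.88 ] [[-0.01, -0.999, 0.039], [-0.982, 0.003, -0.189], [0.189, -0.04, -0.981]]
0.1 [0.22514139 0.58263088 0.30292861] [ 9.83031864e-01 -1.83432214e-01 -1.27680243e-04  9.79893362e-04] 0.085263490316131 0.0726
```

View pics/scene0.png

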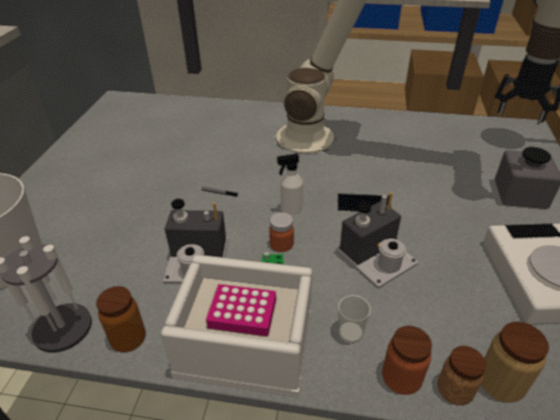

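View pics/top0.png

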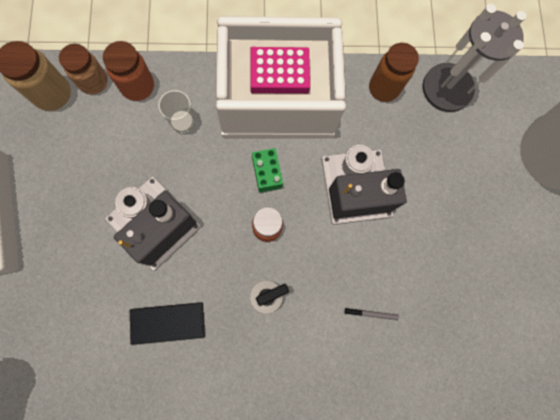

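Both units are visible: one at top ≈(155,228), the other at top ≈(365,190). I'll zoom in to read the pins.

Run:
```python
import cv2, numpy as np
s=cv2.imread("pics/scene0.png");t=cv2.imread("pics/top0.png")
f=lambda im,x,y:cv2.resize(im[y:y+75,x:x+100],(400,300),interpolation=cv2.INTER_CUBIC)
cv2.imwrite("pics/crop.png",np.vstack([np.hstack([f(s,150,190),f(s,325,185)]),np.hstack([f(t,320,150),f(t,105,185)])]))
```

```text
(no output)
```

View pics/crop.png

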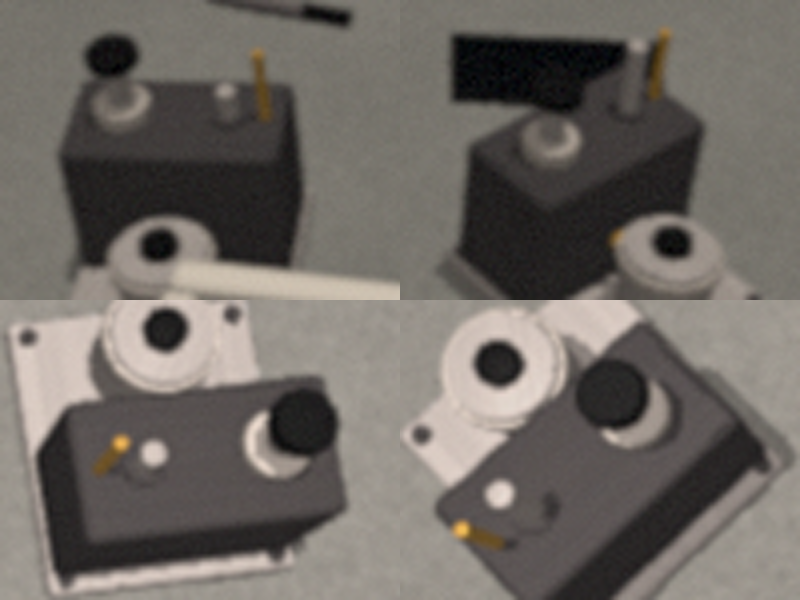

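The scene-left / top-right unit has the short pin, so it is unit A (cap at top (396,181), scene (178,203)). The other unit's pin is level with its post. Next I locate the cap and post.

```bash
cat > h.py <<'E'
from plant import manip, hand, kin, sensors, optics
import cv2, numpy as np
def ray(n,uv):
    p=optics.camera_params(n); d=p["R"].T@np.linalg.solve(p["intrinsics"],[*uv,1]); return -p["R"].T@p["t"],d
def onz(n,uv,z):
    c,d=ray(n,uv); return c+d*(z-c[2])/d[2]
E
python3 - <<'E'
from h import *
t=cv2.imread("pics/top0.png"); s=cv2.imread("pics/scene0.png")
def blob(im,x,y,w,h,th,lo=True):
    g=im[y:y+h,x:x+w].max(2); m=(g<th).astype(np.uint8)
    n,l,st,c=cv2.connectedComponentsWithStats(m)
    for i in range(1,n):
        if st[i,4]>20: print("blob",c[i]+[x,y],st[i,2:])
blob(t,380,168,32,30,45); blob(s,168,196,24,20,45)
print("cap top",onz("top",(396.2,181.2),.161),"scene",onz("scene",(178,203),.161))
print("post",onz("top",(350.5,185.3),.161),onz("scene",(150+258/4,190+53/4),.161))
print("spray",onz("top",(267,297),.15))
E
```

```text
blob [395.19902913 180.2815534 ] [ 16  17 206]
blob [177.39784946 203.80645161] [12 10 93]
cap top [ 0.58928086 -0.22720073  0.161     ] scene [ 0.59884951 -0.22503344  0.161     ]
post [ 0.5815844  -0.14282713  0.161     ] [ 0.58687267 -0.14093761  0.161     ]
spray [0.38476667 0.0095775  0.15      ]
```

```bash
cat >> h.py <<'E'
from scipy.spatial.transform import Rotation as Rn
ux=np.array([.994,.11,0]); ux/=np.linalg.norm(ux)
def quat(sg=1):
    y=sg*ux; z=np.array([0,0,-1.]); return Rn.from_matrix(np.c_[np.cross(y,z),y,z]).as_quat()
E
python3 - <<'E'
from h import *
hand.gripper_close(20)
P=np.array([.593,-.226,.30])
for sg in (1,-1): print(sg,kin.solve_ik(P,quat(sg)))
print(manip.finger_overhang,sensors.sense()["grip_width"])
sol={sg:kin.solve_ik(P,quat(sg)) for sg in (1,-1)}
sg=min((k for k in sol if sol[k] is not None),key=lambda k:abs(sol[k][5]))
p=sensors.sense()["tool_pos"].copy() if hasattr(sensors.sense()["tool_pos"],'copy') else list(sensors.sense()["tool_pos"])
manip.move_linear([p[0],p[1],.40]); manip.move_to([.593,-.226,.40],quat(sg)); manip.move_linear(P)
s=sensors.sense(); print(sg,s["time_s"],s["tool_pos"],s["contact_force"])
p=optics.camera_params("wrist"); print(-p["R"].T@p["t"])
ims=[optics.get_image(n)[:,:,::-1] for n in("wrist","scene","top")]
for n,i in zip("wst",ims): cv2.imwrite(f"pics/{n}1.png",i)
c=lambda im,x,y:cv2.resize(im[y:y+75,x:x+100],(400,300),interpolation=cv2.INTER_CUBIC)
cv2.imwrite("pics/m1.png",np.vstack([np.hstack([cv2.resize(ims[0],(400,300)),c(ims[1],130,150)]),np.hstack([c(ims[1],150,185),c(ims[2],330,150)])]))
E
```

```text
1 [-0.10956943  0.4036318   0.02732891  0.         -1.19449343 -2.9218077 ]
-1 [-0.10956943  0.4036318   0.02732891  0.         -1.19449343  0.21978495]
0.0726 5.626350601615396e-06
-1 5.5833 [ 0.59358    -0.22609451  0.30112716] [ 0.73056569  0.53351854 -0.54220041]
[ 0.60264432 -0.30334275  0.37047746]
```

View pics/m1.png

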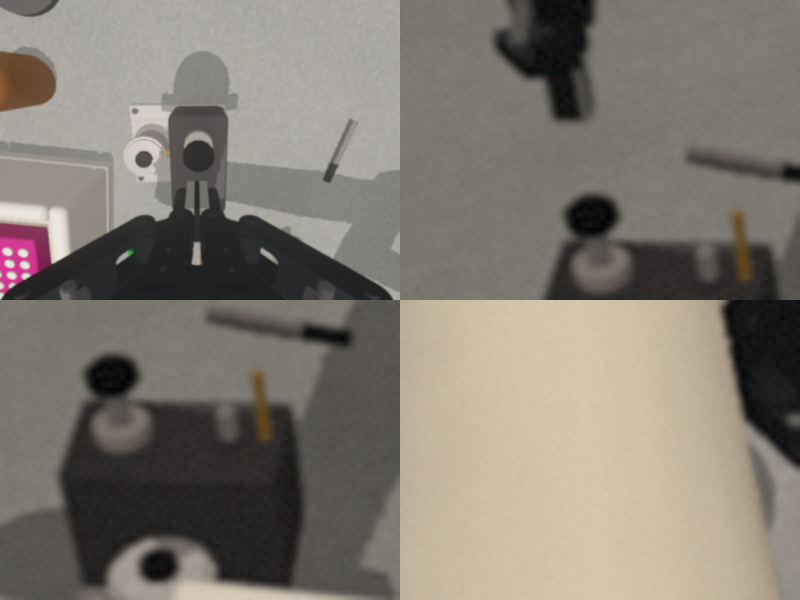

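Wrist view: cap at ≈(198,155) in the tile, fingertips in line with it. The scene view (lower left) shows the short pin and post unobstructed, so I can use it for monitoring. I'll refine the cap position from the wrist image, then do the first stroke.

Run:
```python
from h import *
im=cv2.imread("pics/w1.png"); x,y,w,h=250,195,56,45
m=(im[y:y+h,x:x+w].max(2)<45).astype(np.uint8); n,l,st,c=cv2.connectedComponentsWithStats(m)
for i in range(1,n):
    if st[i,4]>100:
        u=c[i]+[x,y]; print(u,st[i],onz("wrist",u,.160))
# expected scene px of pin top for joint values & post
P=optics.camera_params("scene")
pin=np.array([.584,-.141])-.022*np.array([-.11,.994])
for q in (0,.02,.03,.045):
    X=P["R"]@np.array([*pin,.116+q])+P["t"]; print(q,(P["intrinsics"]@X/X[2])[:2])
```

```text
0 [207.60336835 216.81582527]
0.02 [206.64493437 210.42359272]
0.03 [206.15715505 207.17037035]
0.045 [205.41449371 202.21722381]
```

Run:
```python
from h import *
im=cv2.imread("pics/w1.png"); x,y,w,h=250,190,56,56
g=im[y:y+h,x:x+w].max(2); print(g[27,::4],g[::4,27])
for th in(35,50,60):
  n,l,st,c=cv2.connectedComponentsWithStats((g<th).astype(np.uint8))
  for i in range(1,n):
    if st[i,4]>100: print(th,c[i]+[x,y],st[i],onz("wrist",c[i]+[x,y],.160))
print(onz("wrist",(277,217),.16), onz("wrist",(280,210),0.16))
```

```text
[87 82 52 51 50 49 48 48 48 47 49 47 52 83] [170 168  52  49  50  48  49  46  48  47  46  46  46  82]
50 [280.5499002  220.57285429] [   9    8   39   42 1002] [ 0.59111518 -0.22824985  0.16      ]
60 [277.63706294 218.71958042] [   7    8   43   42 1430] [ 0.59332936 -0.22940898  0.16      ]
[ 0.59392207 -0.23064236  0.16      ] [ 0.59240337 -0.23605372  0.16      ]
```

```bash
cat >> h.py <<'E'
C=np.array([.593,-.228])
def scene(name):
    im=optics.get_image("scene")[:,:,::-1]; cv2.imwrite(f"pics/{name}.png",im); return im
def zf(): s=sensors.sense(); return round(s["time_s"],2),np.round(s["tool_pos"],4),np.round(s["contact_force"],1)
def stroke(zup=.244):
    r=manip.move_linear([*C,.209],feed=.04,until_force=24); print("down",r,*zf())
    manip.move_linear([*C,zup],feed=.06); manip.pause(.2); print("up",*zf())
def profile(im): # pin brightness along its column
    g=im[196:226,202:212].max(2).astype(int); print(g[:,3:8].max(1))
E
python3 - <<'E'
from h import *
manip.move_linear([*C,.25]); print(*zf()); profile(scene("p0"))
r=manip.move_linear([*C,.228],feed=.02,until_force=4); print("touch",r,*zf())
stroke(); im=scene("p1"); profile(im)
E
```

```text
6.22 [ 0.5934 -0.2282  0.2506] [-0.7  0.   0.3]
[128 128 126 125 127 126 127 128 127 130 128 128 128 125 105 108 111 107
 100  91  88  89  89  84  60  48  46  49  46  48]
touch True 7.07 [ 0.593  -0.228   0.2337] [-1.2  0.6  5.7]
down False 7.82 [ 0.5931 -0.228   0.2127] [-4.9  3.5 15.6]
up 8.75 [ 0.5928 -0.228   0.2433] [-0.4 -0.3  0.7]
[127 125 126 125 128 127 128 127 128 128 127 124 123 121  93  88  90  89
  89  88  88  89  89  82  63  48  44  47  50  47]
```

Contact came at TCP z = 0.234, and the stroke reached about 21 mm. Now I check the pin.

Run:
```python
import cv2,numpy as np
c=lambda n:cv2.resize(cv2.imread(f"pics/{n}.png")[185:235,165:231],(396,300),interpolation=cv2.INTER_CUBIC)
cv2.imwrite("pics/m2.png",np.hstack([c("p0"),c("p1")]))
```

```text
(no output)
```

View pics/m2.png

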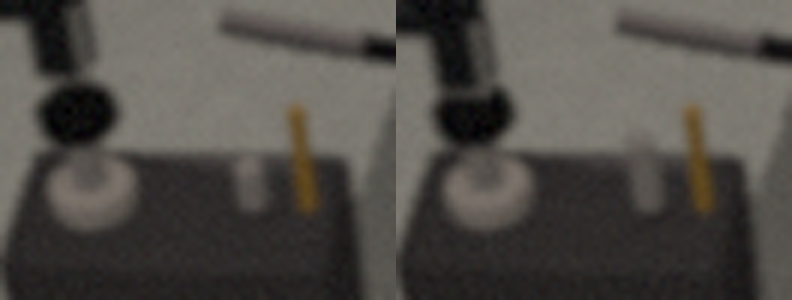

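Left is before, right is after the stroke: the pin top rose from row ≈155 to ≈135 of the crop (about 10 mm). The post top is at row ≈105, so more is needed: one stroke, then look again.

Run:
```python
from h import *
stroke(.25); scene("p2")
c=lambda n:cv2.resize(cv2.imread(f"pics/{n}.png")[185:235,165:231],(396,300),interpolation=cv2.INTER_CUBIC)
m=np.hstack([c("p1"),c("p2")]).astype(float); cv2.imwrite("pics/m3.png",np.clip(m*1.6,0,255))
```

```text
down False 9.82 [ 0.5932 -0.228   0.2127] [-4.4  3.1 14.1]
up 10.86 [ 0.5929 -0.228   0.2494] [-0.3 -0.1  0.1][ WARN:0@3.785] global loadsave.cpp:1063 imwrite_ Unsupported depth image for selected encoder is fallbacked to CV_8U.
```

View pics/m3.png

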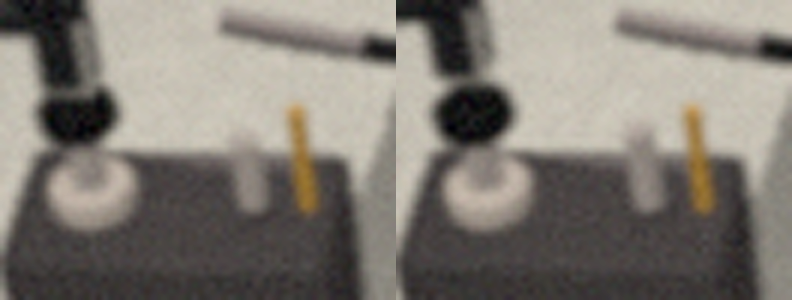

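The pin top is now at row ≈122 against post top ≈105, apparently about 11 mm short. I'll check numerically with averaged frames, using chroma (purplish pin, greenish bench), before stroking again.

```bash
cat >> h.py <<'E'
def pinrow(show=None):
    a=np.mean([optics.get_image("scene").astype(float) for _ in range(12)],0)
    d=a[:,:,2]-a[:,:,1]  # blue-green
    print(np.round(d[196:222,204:208].mean(1),1))
    if show:
        c=np.clip(a[190:225,185:230,::-1]*1.8-40,0,255).astype(np.uint8)
        cv2.imwrite(f"pics/{show}.png",cv2.resize(c,(720,560),interpolation=cv2.INTER_CUBIC))
E
python3 - <<'E'
from h import *
for n in("p0","p1"):
    a=cv2.imread(f"pics/{n}.png").astype(float); print(np.round((a[:,:,0]-a[:,:,1])[196:222,204:208].mean(1),1))
pinrow("m4")
E
```

```text
[-7.2 -8.2 -7.2 -8.5 -8.5 -8.8 -8.  -7.8 -7.5 -7.2 -8.  -8.8 -9.  -8.2
 -5.8 -4.5 -4.8 -4.5 -4.  -3.8 -3.2 -4.2 -3.2 -3.2 -1.8 -1.5]
[-7.8 -7.8 -8.  -7.8 -7.8 -8.8 -7.8 -8.2 -7.2 -8.5 -7.2 -6.2 -6.  -6.
 -5.2 -3.8 -5.  -3.8 -4.2 -5.  -4.  -4.5 -3.5 -4.2 -0.5 -0.5]
[-7.9 -8.1 -7.9 -8.5 -8.3 -8.2 -8.2 -7.9 -7.5 -5.9 -5.6 -5.1 -5.  -4.7
 -4.2 -3.9 -4.  -3.7 -3.9 -4.  -4.1 -3.8 -3.2 -2.5 -1.9 -1.1]
```

View pics/m4.png

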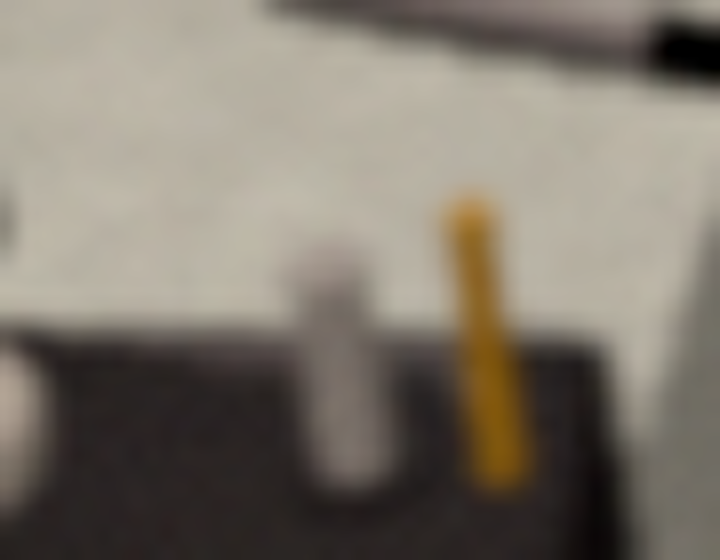

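The pin's upper edge is at y≈245 and the post top at y≈190 (16 px per image pixel). That puts the pin at about 34 mm, clearly not out. One more stroke.

Run:
```python
from h import *
stroke(.25); pinrow("m5")
```

```text
down False 12.68 [ 0.5931 -0.228   0.2127] [-5.   4.  15.7]
up 13.72 [ 0.5929 -0.228   0.2494] [ 0.1 -0.4  0.9]
[-7.9 -7.9 -7.9 -8.4 -8.3 -7.2 -6.6 -5.9 -5.4 -4.6 -4.2 -4.7 -4.4 -4.1
 -4.1 -4.1 -4.3 -4.2 -3.8 -3.6 -3.9 -3.6 -3.9 -2.8 -1.7 -0.6]
```

View pics/m5.png

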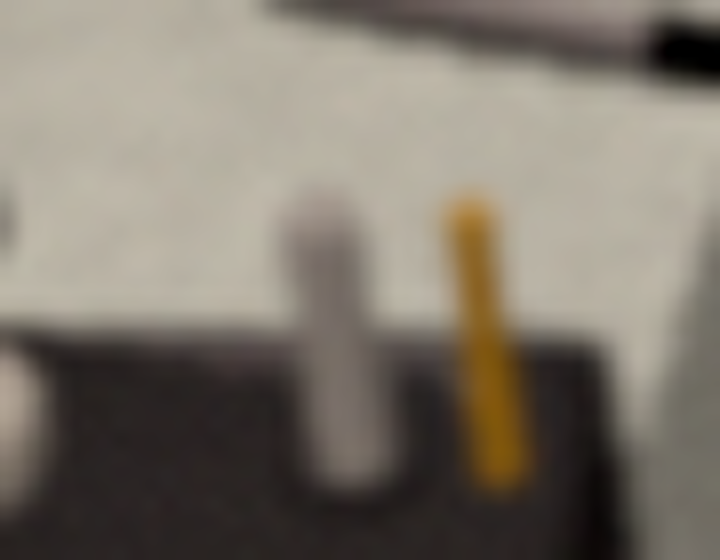

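The pin's top edge is now at y≈187, level with the post top at y≈190, up about 11 mm on the last stroke. The unit is charged, so I retreat straight up, check and hand in.

Run:
```python
from h import *
manip.move_linear([*C,.40]); manip.pause(.5); print(*zf())
pinrow(); im=scene("end"); cv2.imwrite("pics/m6.png",cv2.resize(im[120:330,120:400],(800,600),interpolation=cv2.INTER_CUBIC))
```

```text
15.97 [ 0.593  -0.228   0.3999] [ 0.3 -0.4  0.1]
[-8.  -7.7 -8.  -8.1 -7.9 -7.3 -6.5 -5.7 -5.3 -4.7 -4.5 -4.5 -4.4 -4.6
 -4.  -4.  -4.3 -4.2 -3.8 -3.6 -3.9 -3.8 -3.5 -3.1 -1.4 -0.8]
```

View pics/m6.png

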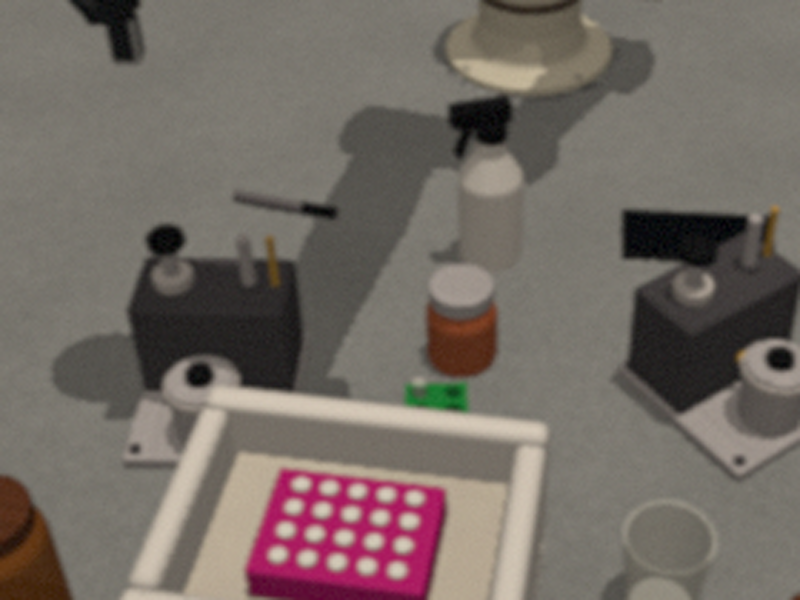

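Unit A (left) shows its plunger cap up at (165,240) and its pin top level with the post at (245,240). The hand is clear, and the other things look undisturbed.

```bash
python3 -c "
from h import *
manip.finish_job(); print(*zf())"
```

```text
the job is handed in; nothing more can be done
the job is handed in; nothing more can be done
```

The uncharged unit is charged: its indicator pin now stands level with the gauge post. It was the one to the robot's right, with its plunger cap at about (0.593, -0.228). I gave it three full strokes with the closed fingertips, each about 21 mm and let fully up, watching the pin after every stroke, then lifted the hand clear and handed the job in at about 17 s.

- **Pin:** by eye it went from roughly 17 mm to 29, then 34, then fully out at 45. The last rise was about 11 mm, which fits the expected 10 mm or more.
- **End state:** in the last picture unit A's plunger is up, the contact force reads about zero, and unit B and the loose things look undisturbed.
- **Limits of the checks:** the 24 N stop never triggered on any stroke (15.7 N at most), so I took the bottom from the measured height. Cap position estimates from the cameras differed by up to about 10 mm, and touching the cap confirmed only its height. The "undisturbed" check was by eye in one view, with no measurement.

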